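# Pack a handpiece from its spring clips into a service carton

### The arm

A 6-joint arm with a two-finger parallel gripper is mounted at the origin on the work surface. World frame = base frame: x ahead of the robot, y to its left, z up, the work surface at z = 0. Lengths are in m, angles in degrees, forces in N, time in s.
With the tool pointing down it reaches from about 0.4 to 0.825 m from the base axis. Payload 7 kg.
Tool frame: the origin (TCP) lies midway between the tips of the shut fingers; the grasp point (between the pads) lies 19 mm behind it; z points along the fingers, y is the direction in which the jaws open and shut (so a half turn about z gives the same grasp; the last joint's range is limited). The gripper opens to 88 mm and grips with 3 to 60 N. Pads are 19 mm wide; open, the fingers measure 130 mm over their backs; the gripper's body (78 mm by 193 mm) begins 47 mm behind the grasp point.
Start: joints at [-59.926, 20.546, 0.682, 0, -70.136, -16.507], TCP at [0.158, -0.656, 0.227] pointing down, gripper open.
Joint ranges: [-176.03, 176.03], [-82.01, 121.73], [-58.28, 71.71], [-173.87, 95.51], [-174.79, -0.11], [-173.66, 173.66]. Speed limits (degrees/s): [136.94, 136.94, 172.46, 180, 180, 180].

### API

Orientations are given as [roll, pitch, yaw] about the fixed x, y, z axes, in that order (R = Rz(yaw) Ry(pitch) Rx(roll)).
In Python, from plant import ctrl gives the robot as it stands. The module is installed in compiled form; this text tells all that it offers.
- The arm moves only by the tool arm_command, never from a script. Its argument "targets" is a list that holds one entry, the list of rows, each a list of 7 numbers: the turn, a rotation vector about the world's x, y, z in rad, then the shift along the world's x, y, z in cm, then the opening, from 0 (shut) to 1 (fully open). A call has 1 to 8 rows; each row is the pose to reach, as a shift and turn from the pose commanded when the call began; what a row does not reach only later rows make up. A row lasts 1/12 s, in which the tool goes at most 41.7 mm and 7.16 degrees, less where a joint would pass 70% of its speed; a pose out of reach is approached as far as the arm can. A call with a gripper value outside its range is refused whole. The fingers move at their own pace and stop on an object; the grip force is fixed at half the most. Time passes only in rows, so rows that repeat a pose let the fingers close. It gives the time, the measured TCP pose, the force and the opening at its end, in the units of the state.
- ctrl.get_obs(): the state, without advancing time (a new reading comes with each control period).
- ctrl.snapshot(name): name is "side" or "top" or "wrist"; returns the picture (400x640x3 uint8, blue, green, red); there is no depth.
- ctrl.camera_model(name): a dict with "K" (3x3 intrinsics, pixels), "xyz" and "rotation" of the camera in the world. Camera axes: x right, y up, looking along -z (the intrinsics and any distortion apply to the point x, -y, -z); pixel columns grow to the right and rows downward; lengths in m; the calibration is good to about 2 mm. The wrist camera is an equidistant fisheye: a pixel r from the principal point sees the ray r / f radians off the axis. A picture is of the moment at which its call begins: read the wrist's pose just before it. camera_model takes no time and is no camera call; for the wrist camera it gives the pose at the moment of the call.
- ctrl.close_job(): hands the job in, once; it reports no verdict.
The state is a dict: "clock": time; "joint_pos": joint angles; "qvel": joint speeds; "tau": joint torques, N m; "tool_pos": TCP position; "orientation": TCP orientation; "force": force on the tool from outside, world axes, zero at the start; "moment": the same for the moment, N m; "opening": finger opening in m.
Only numpy, scipy, OpenCV 4.12 (cv2) and the standard library are available. Lean on these libraries where they do the work, as an engineer would, in place of code of your own. Each camera call takes 0.05 s, during which the arm holds its last target. There are 200 camera calls.

### The job

Pack the cordless polishing handpiece for service: first fold both flaps of the small carton outwards, well past upright, then pull the handpiece straight out sideways from the two spring clips of its sloping stand and lay it down flat on the floor of the carton. Put it down gently rather than dropping it, let go, leave the flaps open, and leave everything else on the bench where it stands.

Things in the scene. Friction and masses are not known exactly. Their poses are not given: they have to be found in the camera images.
- stand: White bench stand, 170 mm wide (its y), fixed. Origin on the table at the middle of its low front edge; x points to its high rear, z up. Its plate slopes 36 degrees from level, rising to +x: in the stand's axes its outward normal is n = (-0.588, 0, 0.809) and up-slope is s = (0.809, 0, 0.588). It reaches from about x = 5 to 145 mm; highest point about 0.16 m.
- clip_mid (a point): Middle of the axis of the clipped handpiece, at (35, 0, 66) mm in the stand. Two steel C-clips, 10 mm wide, 40 mm either side along y, open along n; spring jaws reach 17 mm from the axis along s, -s and n. Pulled along n they resist with 8 to 10 N together, then snap open; clear after 30 mm. Cheeks stop the handpiece sliding endways. The plate is 28 mm behind the axis (-n).
- housing_edge (a point): Middle of the outer front edge of a raised housing, 70 mm wide in y, on the plate up-slope of the handpiece: 62 mm along s and 45 mm along n from clip_mid. It overhangs the grasp: a gripper coming straight down strikes it, one that comes in along -n (leaning 36 degrees) clears it.
- handpiece_center (a point): The handpiece: plain metallic cylinder, 22 mm diameter, with a short tapering nose, 131 mm long overall, 0.11 kg (varies by 30 percent). This point is on its axis at the middle of its length; its own y axis runs along it towards the nose. At the start its axis is horizontal, along the stand's y. Its middle, 60 mm long, is free between the clips for the grasp (fingers up-slope and down-slope of it).
- carton: Cardboard carton fixed to the table: outside 140 mm (its x) by 180 mm (its y), 60 mm high to the rim, walls 3 mm. Origin on the table under its centre, z up. Two long flaps, hinged at the rim of its -x and +x walls, stand ajar with a gap between their edges; the short end flaps are already folded down outside its y ends (to y = +-100 mm).
- carton_floor (a point): Centre of the carton's inner floor (top of a firm pad), 9 mm above the table, 51 mm below the rim; clear floor 134 mm (x) by 174 mm (y).
- flap_near (a joint): Angle of the flap hinged on the carton's -x wall: 0 = level (closed), 1.57 = upright, 2.4 = stop (folded outwards). Starts at 0.7 to 1.1. Flap 62 mm from hinge to free edge, 174 mm along y, 3 mm thick; hinge line at x = -69, z = 60 mm in the carton's frame. Light stiff hinge (0.02 N m): stays where it is left.
- flap_far (a joint): The same for the flap on the +x wall, hinge line at (69, y, 60) mm in the carton's frame; same angles, opening towards the carton's +x.
- flap_near_edge (a point): Middle of the free edge of the flap on the -x wall.
- flap_far_edge (a point): Middle of the free edge of the flap on the +x wall.
- model_center (a point): Bystander: plaster dental model, 52 mm across, 28 mm high; point near its centre.
- jar_center (a point): Bystander: glass jar with a cap, 60 mm across, 75 mm high; its centre.
- bur_block_center (a point): Bystander: round two-step bur holder, 90 mm across, 58 mm high with its burs; its centre.
- phone_center (a point): Bystander: phone lying flat, 148 x 71 x 9 mm; its centre.
- bowl_center (a point): Bystander: rubber mixing bowl, 110 mm across, 55 mm high; its centre.
- wax_knife_grip (a point): Bystander: wax knife with a wooden handle, 170 mm long, lying on the table; its handle.
- brush_grip (a point): Bystander: brush, 160 mm long, lying on the table; its handle.
Not all that is in view belongs to the job. Leave any purple look-alike of the carton alone.

How it is judged:
By the outcome, as a careful person would: the job done as asked, in the order asked, and still so for the second after the job is handed in, with the robot touching nothing.
It also fails if it takes over 64 s, if anything falls off the work surface, if the arm or the gripper's body presses on something with over 40 N, if the wrist force passes 120 N, or if a joint passes its speed limit or range.

## Working session

There is one attempt and no reset: what is moved stays moved. The work goes in short steps, Python scripts to look and compute and a tool call to move; the robot and the scene stay as the last step left them, time stands still between calls to the robot, and variables do not carry over. Pictures are saved under pics/ and viewed, about 8 in all and at most 12, crops included, and the job is handed in when it is done.

Besides the shell and the picture viewer there is one more tool, called after "Call:" in YAML: its name, and indented under it one key for each argument. arm_command: Moves the arm, as the interface text tells. Its arguments: {"type":"object","properties":{"targets":{"type":"array","items":{"type":"array","items":{"type":"array","items":{"type":"number"}}}}},"required":["targets"]}

```bash
mkdir -p pics; python3 - <<'E'
from plant import ctrl
import cv2,numpy as np
np.set_printoptions(precision=4,suppress=True)
for n in ("side","top"):
    m=ctrl.camera_model(n); print(n,m)
    cv2.imwrite(f"pics/{n}0.png",ctrl.snapshot(n))
print(ctrl.get_obs())
E
```

```text
side {'K': array([[376.0437,   0.    , 314.2941],
       [  0.    , 376.0437, 202.8652],
       [  0.    ,   0.    ,   1.    ]]), 'xyz': array([0.0401, 0.7927, 0.8083]), 'rotation': array([  53.1907,   -1.1943, -147.0723])}
top {'K': array([[417.3035,   0.    , 316.1333],
       [  0.    , 417.3035, 204.4424],
       [  0.    ,   0.    ,   1.    ]]), 'xyz': array([ 0.253 , -0.0163,  1.3426]), 'rotation': array([ 12.8689,  -0.2396, -84.3169])}
{'clock': 0.1, 'joint_pos': array([-59.9233,  20.5869,   0.6397,  -0.0195, -70.1372, -16.5068]), 'qvel': array([-0.0023,  0.0004,  0.0934,  0.0064,  0.0086, -0.0402]), 'tau': array([ -0.0028, -58.4162,  29.3747,   7.0156,   0.0101,  -0.0001]), 'tool_pos': array([ 0.1583, -0.6557,  0.2257]), 'orientation': array([ 179.9138,   -0.0064, -166.4368]), 'force': array([ 0.3186,  0.2915, -0.6372]), 'moment': array([0.0292, 0.0156, 0.0245]), 'opening': 0.08771064890033269}
```

View pics/side0.png

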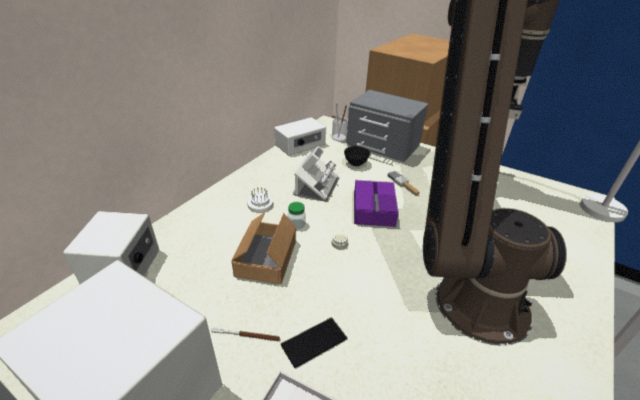

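View pics/top0.png

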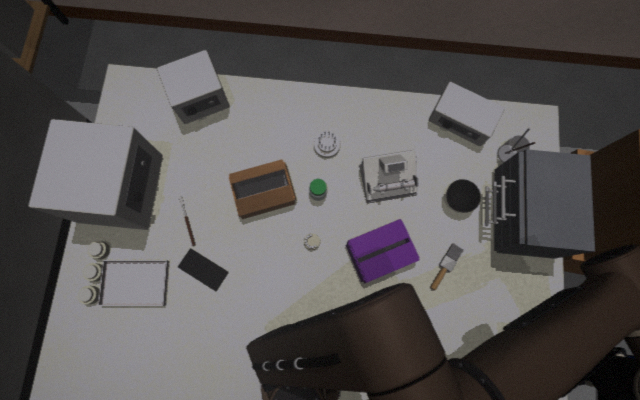

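The side view shows the brown carton at (265,248), the purple look-alike at (375,203), the stand at (318,175) and the jar at (297,212). In the top view the carton is at (262,189), the purple one at (383,250), the stand at (390,178) and the handpiece near (393,190).

Things that could be mistaken for what I want:
- **Carton:** brown at top (262,189) or purple at top (383,250). I choose brown.
- **Handpiece:** the bar on the stand at top (393,190), the wax knife at (188,220), or the brush at (447,267). I choose the bar on the stand.

Next is one close crop to check both choices.

```bash
cat > h.py <<'E'
import numpy as np,cv2
from scipy.spatial.transform import Rotation as R
from plant import ctrl
np.set_printoptions(precision=4,suppress=True)
def cam(n,m=None):
    m=m or ctrl.camera_model(n); return np.array(m['K']),np.array(m['xyz']),R.from_euler('xyz',m['rotation'],degrees=True).as_matrix()
def ray(n,uv):
    K,c,M=cam(n); d=np.linalg.inv(K)@[*uv,1]; d=M@(d*[1,-1,-1]); return c,d/np.linalg.norm(d)
def onz(n,uv,z):
    c,d=ray(n,uv); return c+d*(z-c[2])/d[2]
def proj(n,p):
    K,c,M=cam(n); q=(M.T@(np.asarray(p)-c))*[1,-1,-1]; q=K@q; return q[:2]/q[2]
def two(a,b):
    (c1,d1),(c2,d2)=ray('top',a),ray('side',b)
    t=np.linalg.lstsq(np.c_[d1,-d2],c2-c1,rcond=None)[0]; p,q=c1+t[0]*d1,c2+t[1]*d2
    return (p+q)/2,np.linalg.norm(p-q)
E
python3 - <<'E'
from h import *
t=cv2.imread('pics/top0.png');s=cv2.imread('pics/side0.png')
def crop(i,x,y,w,h,k=4):return cv2.resize(i[y:y+h,x:x+w],None,fx=k,fy=k,interpolation=cv2.INTER_CUBIC)
a=np.hstack([crop(t,220,145,100,75),crop(t,345,140,100,75)])
b=np.hstack([crop(s,220,205,100,75),crop(s,270,140,100,75)])
cv2.imwrite('pics/c1.png',np.vstack([a,b]))
E
```

```text
(no output)
```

View pics/c1.png

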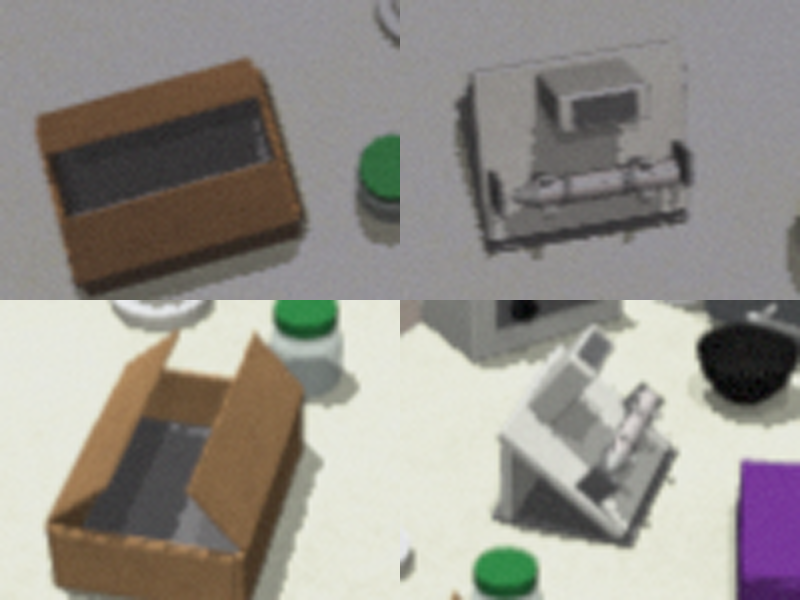

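The crop confirms the brown carton with both flaps ajar, and the two-clip stand with the handpiece, whose nose points image-left (+y). Measuring from these pixels.

```bash
python3 - <<'E'
from h import *
def T(c): return (np.array(c)+.5)/4-.5+([220,145] if c[0]<400 else [345-100,140])
def S(c): return (np.array([c[0],c[1]-300.])+.5)/4-.5+([220,205] if c[0]<400 else [270-100,140])
for k,c in dict(far_p=(38,118),far_m=(250,60),near_p=(78,280),near_m=(298,215)).items(): print('top rim',k,onz('top',T(c),.06))
for k,c in dict(far_p=(52,522),near_p=(243,552),near_m=(302,400)).items(): print('side rim',k,onz('side',S(c),.06))
for k,a,b in [('farEdge_p',(50,152),(105,492)),('farEdge_m',(262,98),(178,333)),('nearEdge_p',(68,215),(192,488)),('nearEdge_m',(272,165),(255,335))]: print(k,*two(T(a),S(b)))
print('stand front, z0', onz('top',T((490,250)),.0),onz('top',T((685,218)),.0), 'side',onz('side',S((632,543)),0),onz('side',S((675,452)),0))
print('plate top', two(T((472,72)),S((503,437))), onz('top',T((472,72)),.111),onz('top',T((685,40)),.111))
print('hp top z.066 nose,tail', onz('top',T((515,197)),.066),onz('top',T((690,168)),.066))
print('hp clips top',onz('top',T((545,187)),.078),onz('top',T((634,173)),.078))
print('hp side', onz('side',S((600,465)),.066),onz('side',S((655,393)),.066))
print('housing front edge', onz('top',T((565,130)),.139),onz('top',T((645,118)),.139))
E
```

```text
top rim far_p [0.6164 0.2946 0.06  ]
top rim far_m [0.6819 0.1314 0.06  ]
top rim near_p [0.4884 0.2442 0.06  ]
top rim near_m [0.5577 0.0786 0.06  ]
side rim far_p [0.6128 0.2918 0.06  ]
side rim near_p [0.4877 0.2409 0.06  ]
side rim near_m [0.545  0.0912 0.06  ]
farEdge_p [0.5797 0.2728 0.092 ] 0.0026820890769519053
farEdge_m [0.6411 0.1149 0.0966] 0.0030340172413234247
nearEdge_p [0.5264 0.2481 0.1057] 0.006358954837685053
nearEdge_m [0.5823 0.0987 0.1112] 0.0008425591646805753
stand front, z0 [ 0.5835 -0.1585  0.    ] [ 0.6269 -0.3178  0.    ] side [ 0.5816 -0.1634  0.    ] [ 0.6252 -0.317   0.    ]
plate top (array([ 0.7005, -0.1255,  0.0913]), np.float64(0.0064319355019803555)) [ 0.6965 -0.1226  0.111 ] [ 0.7395 -0.2862  0.111 ]
hp top z.066 nose,tail [ 0.6122 -0.1681  0.066 ] [ 0.65  -0.305  0.066]
hp clips top [ 0.6193 -0.1896  0.078 ] [ 0.6377 -0.2586  0.078 ]
hp side [ 0.622  -0.1695  0.066 ] [ 0.6455 -0.3058  0.066 ]
housing front edge [ 0.6476 -0.1933  0.139 ] [ 0.6631 -0.2529  0.139 ]
```

Estimates so far:
- **Carton:** centre about (0.586, 0.186), yaw about 22°. Near flap about 0.95 rad, far flap about 0.75 rad.
- **Stand:** yaw about 15°. clip_mid about (0.639, -0.229, 0.066).

Plan: turn the tool x axis along the carton x axis, shut the fingers, enter the gap and sweep each flap outwards with the fingertip at z ≈ 0.085.

Call:
arm_command:
  targets:
    - [[0,0,0.15,42.8,84.2,1,0],[0,0,0.15,42.8,84.2,1,0],[0,0,0.15,42.8,84.2,1,0],[0,0,0.15,42.8,84.2,1,0],[0,0,0.15,42.8,84.2,1,0],[0,0,0.15,42.8,84.2,1,0],[0,0,0.15,42.8,84.2,1,0],[0,0,0.15,42.8,84.2,1,0]]

```text
clock: 0.77
tool_pos: [0.3095, -0.3571, 0.2299]
orientation: [180.0, 0.0, -157.9]
force: [1.1, -0.2, 0.6]
opening: 0.0398
```

Call:
arm_command:
  targets:
    - [[0,0,0,27.5,54.2,0,0],[0,0,0,27.5,54.2,0,0],[0,0,0,27.5,54.2,0,0],[0,0,0,27.5,54.2,0,0],[0,0,0,27.5,54.2,0,0],[0,0,0,27.5,54.2,0,0],[0,0,0,27.5,54.2,0,0],[0,0,0,27.5,54.2,0,0]]

```text
clock: 1.43
tool_pos: [0.4604, -0.0596, 0.2302]
orientation: [180.0, 0.0, -157.8]
force: [0.7, -0.8, -0.2]
opening: 0.0003
```

Call:
arm_command:
  targets:
    - [[0,0,0,12.5,24.5,0,0],[0,0,0,12.5,24.5,0,0],[0,0,0,12.5,24.5,0,0],[0,0,0,12.5,24.5,0,0],[0,0,0,12.5,24.5,0,0],[0,0,0,12.5,24.5,0,0],[0,0,0,12.5,24.5,0,0],[0,0,0,12.5,24.5,0,0]]

```text
clock: 2.1
tool_pos: [0.5867, 0.1873, 0.2283]
orientation: [-180.0, -0.1, -157.7]
force: [1.1, -1.0, 0.3]
opening: 0.0003
```

```bash
python3 - <<'E'
from h import *
o=ctrl.get_obs(); print(o['tool_pos'],o['orientation'],o['joint_pos'],o['clock'])
m=ctrl.camera_model('wrist');print(m)
w=ctrl.snapshot('wrist'); cv2.imwrite('pics/w1.png',w)
E
```

```text
[0.5867 0.1873 0.2283] [-179.979    -0.0748 -157.6742] [  35.8543   15.0172   -6.9573    0.0032  -68.1031 -103.5296] 2.1
{'K': array([[309.7069,   0.    , 320.9755],
       [  0.    , 309.7069, 193.8793],
       [  0.    ,   0.    ,   1.    ]]), 'xyz': array([0.5237, 0.1606, 0.3869]), 'rotation': array([-14.7433,   0.0626, 112.3343])}
```

View pics/w1.png

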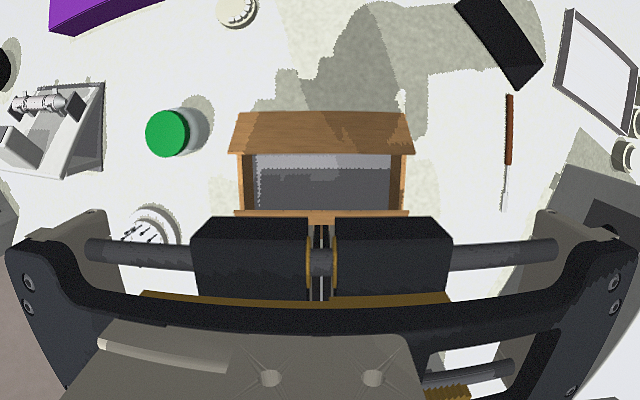

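The wrist view shows the carton square to the tool: near flap hinge at row 112 and free edge at row 153, far flap edge at row 213. The gripper body is clearly wide along the jaw axis. Refining the carton and handpiece from this fisheye view.

```bash
cat >> h.py <<'E'
def fray(uv,m):
    K,c,M=cam('wrist',m); q=(np.array(uv)-K[:2,2])/K[0,0]; r=np.linalg.norm(q)
    return c,M@(np.array([*(np.sin(r)*q/r),np.cos(r)])*[1,-1,-1])
def fonz(uv,z,m):
    c,d=fray(uv,m); return c+d*(z-c[2])/d[2]
E
python3 - <<'E'
from h import *
m=ctrl.camera_model('wrist')
C=np.array([.586,.186]);a=np.radians(22);Rt=np.array([[np.cos(a),np.sin(a)],[-np.sin(a),np.cos(a)]])
f=lambda uv,z:Rt@(fonz(uv,z,m)[:2]-C)*1000
for k,uv,z in [('hinge',(247,112),.06),('hinge',(406,112),.06),('nearedge .11',(230,153),.11),('',(416,153),.11),('far .1',(235,213),.1),('',(408,212),.1),('rimcornerL',(240,157),.06),('R',(414,157),.06)]: print(k,f(uv,z))
print('jar',f((170,133),.075),'jar top view',Rt@(onz('top',(318,186),.075)[:2]-C)*1000)
for uv in [(12,102),(82,104),(24,103),(66,103)]: print('hp',fonz(uv,.066,m))
E
```

```text
hinge [-72.7833 -80.5598]
hinge [-74.2155  89.0432]
nearedge .11 [-34.9349 -85.8007]
 [-35.962   86.4607]
far .1 [ 26.5995 -87.4467]
 [24.5897 85.7648]
rimcornerL [-24.1874 -89.7346]
R [-25.5156 100.2706]
jar [ -54.7024 -166.0594] jar top view [ -52.59   -171.6385]
hp [ 0.6466 -0.3121  0.066 ]
hp [ 0.6068 -0.1375  0.066 ]
hp [ 0.6393 -0.2743  0.066 ]
hp [ 0.6138 -0.17    0.066 ]
```

Call:
arm_command:
  targets:
    - [[0,0,0,-0.5,-0.2,-4,0],[0,0,0,-0.5,-0.2,-8,0],[0,0,0,-0.5,-0.2,-11,0],[0,0,0,-0.5,-0.2,-13,0],[0,0,0,-0.5,-0.2,-14.3,0],[0,0,0,-0.5,-0.2,-14.3,0]]

```text
clock: 2.65
tool_pos: [0.5778, 0.1793, 0.0838]
orientation: [-180.0, -0.3, -157.9]
force: [0.2, -0.3, -0.4]
opening: 0.0004
```

Call:
arm_command:
  targets:
    - [[0,0,0,-1,-0.4,0,0],[0,0,0,-2,-0.8,0,0],[0,0,0,-3,-1.2,0,0],[0,0,0,-4,-1.6,0,0],[0,0,0,-5,-2,0,0],[0,0,0,-6,-2.4,0,0],[0,0,0,-6.7,-2.7,0,0],[0,0,0,-6.7,-2.7,0,0]]

```text
clock: 3.32
tool_pos: [0.5114, 0.1535, 0.0875]
orientation: [180.0, -0.0, -157.8]
force: [-0.7, 0.5, 0.2]
opening: 0.0005
```

Call:
arm_command:
  targets:
    - [[0,0,0,-0.2,-0.1,-0.3,0],[0,0,0,-0.3,-0.1,-0.5,0],[0,0,0,-0.3,-0.1,-0.5,0]]

```text
clock: 3.57
tool_pos: [0.51, 0.1532, 0.0815]
orientation: [-180.0, -0.1, -157.8]
force: [-0.5, 0.8, 0.3]
opening: 0.0001
```

Call:
arm_command:
  targets:
    - [[0,0,0,2,0.8,0.5,0],[0,0,0,4,1.6,0.5,0],[0,0,0,6,2.4,0.5,0],[0,0,0,8,3.2,0.4,0],[0,0,0,9,3.6,0.3,0],[0,0,0,10,4,0.2,0],[0,0,0,11,4.4,0,0],[0,0,0,12,4.8,0,0]]

```text
clock: 4.23
tool_pos: [0.6302, 0.2012, 0.0812]
orientation: [-180.0, -0.1, -157.9]
force: [-1.6, 0.1, 0.1]
opening: -0.0
```

Call:
arm_command:
  targets:
    - [[0,0,0,1,0.4,0,0],[0,0,0,2,0.8,0,0],[0,0,0,2.8,1.1,0,0],[0,0,0,3.1,1.3,0,0],[0,0,0,3.1,1.3,0,0]]

```text
clock: 4.65
tool_pos: [0.6617, 0.2145, 0.0817]
orientation: [-180.0, 0.0, -157.8]
force: [0.4, -0.1, 0.1]
opening: 0.0008
```

Call:
arm_command:
  targets:
    - [[0,0,0,0.2,0.1,0,0],[0,0,0,0.2,0.1,0,0],[0,0,0,-3,-1.2,0,0],[0,0,0,-5,-2,3,0],[0,0,0,-6,-2.5,7,0],[0,0,0,-6,-4,11,0],[0,0,0,-6,-8,14,0],[0,0,0,-6,-12,16,0]]

```text
clock: 5.32
tool_pos: [0.6016, 0.1054, 0.2403]
orientation: [-180.0, 0.3, -157.7]
force: [1.2, 0.9, -1.1]
opening: 0.0003
```

```bash
python3 - <<'E'
from h import *
s=ctrl.snapshot('side');t=ctrl.snapshot('top')
def crop(i,x,y,w,h,k=4):return cv2.resize(i[y:y+h,x:x+w],None,fx=k,fy=k,interpolation=cv2.INTER_CUBIC)
cv2.imwrite('pics/c2.png',np.hstack([crop(s,215,195,100,100),crop(t,215,140,100,100)]))
E
```

```text
(no output)
```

View pics/c2.png

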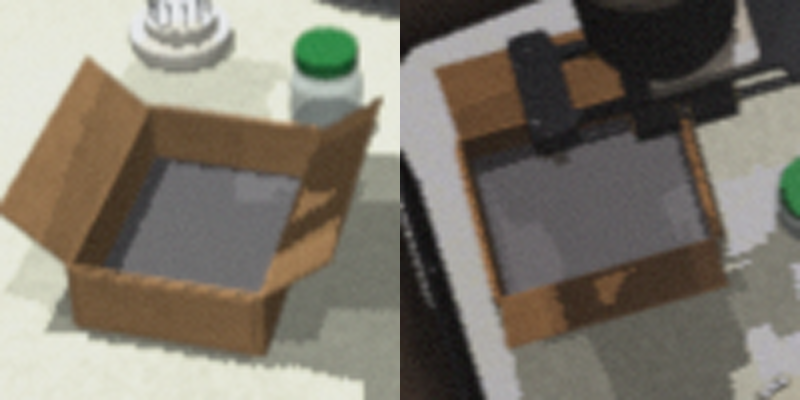

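Both flaps are folded well outward, past 120°, and the carton floor is clear. Next I move to a standoff above the stand, leaning along -n.

Call:
arm_command:
  targets:
    - [[0,0,0.12,0,-4,1,0.55],[0,0,0.24,0,-8,1,0.55],[0,0,0.36,-1,-12,1,0.55],[0,0,0.48,-2,-16,1,0.55],[0,0,0.6,-3,-20,1,0.55],[0,0,0.72,-4,-24,1,0.55],[0,0,0.84,-4.7,-28,1,0.55],[0,0,0.96,-4.7,-31,1,0.55]]

```text
clock: 6.08
tool_pos: [0.5527, -0.2057, 0.2467]
orientation: [-180.0, 0.0, -103.1]
force: [1.3, 0.4, 1.2]
opening: 0.0461
```

Call:
arm_command:
  targets:
    - [[0,0,0.12,0,-1,0,0.55],[0,0,0.24,0,-2,0,0.55],[0,0,0.36,0,-3,0,0.55],[0,0,0.48,0,-4,0,0.55],[0,0,0.48,0,-4.5,0,0.55],[0,0,0.48,0,-4.5,0,0.55]]

```text
clock: 6.58
tool_pos: [0.554, -0.2496, 0.246]
orientation: [180.0, 0.0, -76.2]
force: [0.5, 0.3, 0.6]
opening: 0.0481
```

```bash
cat >> h.py <<'E'
a=np.radians(15.)
xs=np.array([np.cos(a),np.sin(a),0]);ys=np.array([-np.sin(a),np.cos(a),0]);zs=np.array([0,0,1.])
n=-.588*xs+.809*zs; s=.809*xs+.588*zs
E
python3 - <<'E'
from h import *
o=ctrl.get_obs(); print(o['tool_pos'],o['orientation'],o['joint_pos'])
Rc=R.from_euler('xyz',o['orientation'],degrees=True)
Rg=R.from_matrix(np.c_[-ys,-s,-n]); print((Rg*Rc.inv()).as_rotvec())
print('d',(np.array([.637,-.230,.066])+.145*n-o['tool_pos'])*100)
for uv in [(403,222),(418,262),(348,252),(362,283)]: print(onz('top',uv,.07))
E
```

```text
[ 0.554  -0.2496  0.246 ] [179.9863   0.0076 -76.2063] [ -5.8505  13.5862  -6.5368  -0.0027 -69.8925  19.6451]
[ 0.1562 -0.609   0.0203]
d [ 0.0681 -0.2516 -6.2716]
[ 0.5142 -0.2664  0.07  ]
[ 0.3954 -0.3182  0.07  ]
[ 0.4045 -0.1042  0.07  ]
[ 0.316  -0.1537  0.07  ]
```

Call:
arm_command:
  targets:
    - [[0.03,-0.12,0,0,0,0,0.55],[0.06,-0.24,0,0,0,0,0.55],[0.09,-0.36,0.01,0,0,-1,0.55],[0.12,-0.48,0.01,0,0,-2,0.55],[0.156,-0.609,0.02,0,-0.2,-4,0.55],[0.156,-0.609,0.02,0,-0.2,-5,0.55],[0.156,-0.609,0.02,0,-0.2,-5,0.55]]

```text
clock: 7.17
tool_pos: [0.5515, -0.2502, 0.1931]
orientation: [-144.0, 0.2, -75.2]
force: [-0.3, -0.3, -0.5]
opening: 0.0483
```

```bash
python3 - <<'E'
from h import *
import json
o=ctrl.get_obs(); print(o['tool_pos'],o['orientation'],o['force'],o['opening'])
m=ctrl.camera_model('wrist');w=ctrl.snapshot('wrist')
json.dump({k:np.array(v).tolist() for k,v in m.items()},open('w2.json','w')); cv2.imwrite('pics/w2.png',w)
Rc=R.from_euler('xyz',o['orientation'],degrees=True).as_matrix(); print(Rc)
E
```

```text
[ 0.5515 -0.2502  0.1931] [-143.9915    0.2095  -75.1582] [-0.3328 -0.2662 -0.5097] 0.04826261969429405
[[ 0.2561 -0.7825  0.5675]
 [-0.9666 -0.2051  0.1535]
 [-0.0037 -0.5879 -0.8089]]
```

View pics/w2.png

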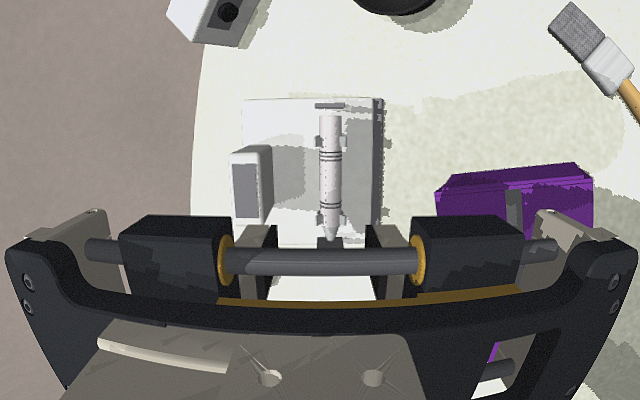

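The wrist view shows the handpiece parallel to tool x, tail at (331,115) and nose at (330,241). The housing is to its left and the purple box's nearest corner is at (437,190).

```bash
python3 - <<'E'
from h import *
import json
m=json.load(open('w2.json'));o=ctrl.get_obs()
ends=[fonz(uv,.066,m) for uv in [(331,115),(330.5,150),(330,200),(330,241)]]
for e in ends: print(e)
mid=(ends[0]+ends[3])/2; print('mid',mid,'len',np.linalg.norm(ends[0]-ends[3]), 'yaw',np.degrees(np.arctan2(*(ends[3]-ends[0])[1::-1]))-90)
# clips (bands) rows 142,217 ; jaw columns 315..346
print('clips',fonz((331,143),.066,m),fonz((331,216),.066,m))
print('housing edge',fonz((269,185),.139,m), 'pred', np.array([.637,-.23,.066])+.062*s+.045*n)
for z in (.05,.06,.07): print('purple',z,fonz((437,190),z,m),fonz((435,207),z,m), 'top',onz('top',(403,222),z))
E
```

```text
[ 0.6465 -0.2953  0.066 ]
[ 0.638  -0.2613  0.066 ]
[ 0.625  -0.2109  0.066 ]
[ 0.6128 -0.1664  0.066 ]
mid [ 0.6296 -0.2309  0.066 ] len 0.13326918317317712 yaw 14.68195313426861
clips [ 0.6393 -0.2683  0.066 ] [ 0.6192 -0.1946  0.066 ]
housing edge [ 0.6457 -0.2346  0.139 ] pred [ 0.6599 -0.2239  0.1389]
purple 0.05 [ 0.5279 -0.2608  0.05  ] [ 0.5241 -0.2451  0.05  ] top [ 0.5183 -0.2703  0.05  ]
purple 0.06 [ 0.5262 -0.2638  0.06  ] [ 0.5225 -0.2487  0.06  ] top [ 0.5162 -0.2683  0.06  ]
purple 0.07 [ 0.5244 -0.2668  0.07  ] [ 0.5208 -0.2522  0.07  ] top [ 0.5142 -0.2664  0.07  ]
```

Handpiece axis middle is about (0.630, -0.231, 0.066), with the views agreeing within 2–3 mm. At the full 36° lean, the low corner of the gripper body would come close to the purple box's corner (about (0.52, -0.266), 60 mm high). I'll lean 30° instead, gripping near the fingertips, which leaves 7 mm or more at the housing and about 11 mm over the purple corner. The pull stays along n.

Call:
arm_command:
  targets:
    - [[-0.027,0.101,0,1,0.3,-1.5,0.55],[-0.027,0.101,0,2.4,0.6,-3.7,0.55],[-0.027,0.101,0,3.8,0.9,-6,0.55],[-0.027,0.101,0,5,1.2,-8,0.55],[-0.027,0.101,0,5.5,1.35,-8.9,0.55],[-0.027,0.101,0,5.5,1.35,-8.9,0.55]]

```text
clock: 7.72
tool_pos: [0.6099, -0.2361, 0.1054]
orientation: [-150.2, -0.0, -74.8]
force: [0.2, 0.6, 0.8]
opening: 0.0483
```

```bash
python3 - <<'E'
from h import *
o=ctrl.get_obs(); print(o['tool_pos'],o['orientation'],o['force'])
m=ctrl.camera_model('wrist');w=ctrl.snapshot('wrist');s_=ctrl.snapshot('side'); cv2.imwrite('pics/w3.png',np.vstack([w[60:],cv2.resize(s_[110:210,250:450],None,fx=2.4,fy=2.4)[:, :]] if 0 else [w[60:],cv2.copyMakeBorder(cv2.resize(s_[120:200,260:420],None,fx=3,fy=3),0,0,0,160,0)]))
A=np.array([.6305,-.231,.066])
def fproj(p):
    K,c,M=cam('wrist',m); q=(M.T@(np.asarray(p)-c))*[1,-1,-1]; r=np.arctan2(np.hypot(*q[:2]),q[2]); return K[:2,2]+K[0,0]*r*q[:2]/np.hypot(*q[:2])
Rc=R.from_euler('xyz',o['orientation'],degrees=True).as_matrix()
print('axis pred px',[fproj(A+t*ys) for t in(-.06,-.03,0,.03)]); print('tcp',fproj(o['tool_pos']))
d=A-.006*(-Rc[:,2])-o['tool_pos']; print('to go cm',d*100,'in tool',Rc.T@(A-o['tool_pos'])*1000)
E
```

```text
[ 0.6099 -0.2361  0.1054] [-150.1668   -0.      -74.7529] [0.2265 0.5563 0.8377]
axis pred px [array([323.421 , 127.5978]), array([323.1714, 172.6597]), array([322.908 , 215.3247]), array([322.6443, 254.3329])]
tcp [321.2929 242.0246]
to go cm [ 2.3504  0.5865 -4.459 ] in tool [ 0.5229  1.1726 44.729 ]
```

View pics/w3.png

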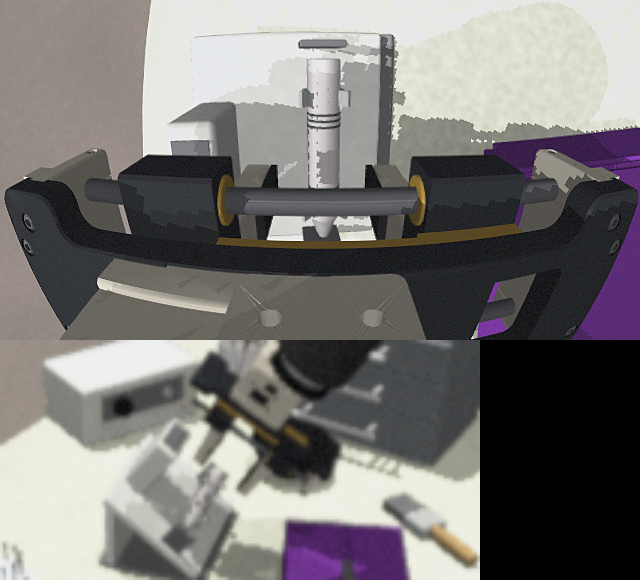

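The handpiece axis at column 323 matches the prediction (323.2). Advancing to grasp.

Call:
arm_command:
  targets:
    - [[0,0,0,0.8,0.2,-1.5,0.55],[0,0,0,1.5,0.37,-2.8,0.55],[0,0,0,2,0.5,-3.8,0.55],[0,0,0,2.35,0.59,-4.45,0.55],[0,0,0,2.35,0.59,-4.45,0.55]]

```text
clock: 8.23
tool_pos: [0.6328, -0.2316, 0.0623]
orientation: [-150.0, -0.1, -74.8]
force: [0.0, -0.5, -0.3]
opening: 0.0484
```

Call:
arm_command:
  targets:
    - [[0,0,0,0,0,0,0.35],[0,0,0,0,0,0,0.2],[0,0,0,0,0,0,0.1],[0,0,0,0,0,0,0.1],[0,0,0,0,0,0,0.1],[0,0,0,0,0,0,0.1]]

```text
clock: 8.73
tool_pos: [0.6327, -0.2318, 0.0634]
orientation: [-149.9, -0.2, -74.8]
force: [-2.6, -0.4, 3.1]
opening: 0.0211
```

Call:
arm_command:
  targets:
    - [[0,0,0,-0.3,-0.08,0.4,0],[0,0,0,-0.6,-0.15,0.8,0],[0,0,0,-0.9,-0.22,1.2,0],[0,0,0,-1.2,-0.3,1.6,0],[0,0,0,-1.5,-0.38,2.1,0],[0,0,0,-2,-0.5,2.8,0],[0,0,0,-2.5,-0.65,3.6,0],[0,0,0,-3.1,-0.8,4.4,0]]

```text
clock: 9.4
tool_pos: [0.6012, -0.2399, 0.1077]
orientation: [-150.0, -0.2, -74.8]
force: [0.5, 0.4, -0.9]
opening: 0.021
```

Call:
arm_command:
  targets:
    - [[0,0,0,-1,-0.25,1.5,0],[0,0,0,-2.3,-0.6,3.2,0],[0,0,0,-3.4,-0.9,5,0],[0,0,0,-4.5,-1.2,6.5,0],[0,0,0,-5.5,-1.5,8,0],[0,0,0,-5.5,-1.5,9,0]]

```text
clock: 9.9
tool_pos: [0.5453, -0.2554, 0.1994]
orientation: [-149.9, -0.2, -74.8]
force: [-0.5, 0.5, -1.5]
opening: 0.0213
```

```bash
python3 - <<'E'
from h import *
o=ctrl.get_obs(); print(o['tool_pos'],o['orientation'],o['force'],o['opening'],o['clock'])
w=ctrl.snapshot('wrist'); cv2.imwrite('pics/w4.png',w[60:340,120:520])
E
```

```text
[ 0.5453 -0.2554  0.1994] [-149.8815   -0.2365  -74.8333] [-0.4881  0.5287 -1.4882] 0.021272508344486258 9.9
```

View pics/w4.png

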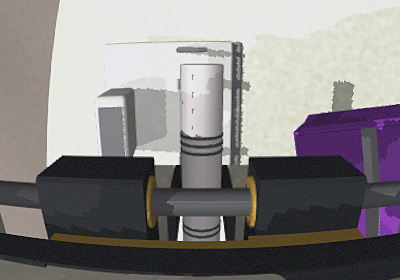

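The handpiece is out and held straight along tool x. Next: unlean, turn and carry it to the carton. I'll lay it diagonally, about 59° from the carton's y axis, so the wide gripper body fits between the open flaps.

Call:
arm_command:
  targets:
    - [[-0.03,0.11,0,0,2,1,0],[-0.06,0.22,0,0,5,2,0],[-0.09,0.33,0,0,8,3,0],[-0.11,0.43,0,0.5,11,3,0],[-0.135,0.505,0,1,14,3,0],[-0.135,0.505,0,1.5,17,3,0],[-0.135,0.505,0,2,19,3,0],[-0.135,0.505,0,2,19,3,0]]

```text
clock: 10.62
tool_pos: [0.5681, -0.0606, 0.2258]
orientation: [-180.0, 0.0, -74.5]
force: [-0.2, -0.4, -1.5]
opening: 0.021
```

Call:
arm_command:
  targets:
    - [[0,0,-0.11,0.2,3,0,0],[0,0,-0.23,0.4,6.5,0,0],[0,0,-0.35,0.6,10,0,0],[0,0,-0.46,0.8,13.5,0,0],[0,0,-0.58,1,17,0,0],[0,0,-0.69,1.2,20.5,0,0],[0,0,-0.81,1.3,24,0,0],[0,0,-0.9,1.3,26.5,0,0]]

```text
clock: 11.28
tool_pos: [0.5798, 0.2031, 0.2264]
orientation: [-179.9, 0.0, -126.6]
force: [0.6, -0.3, -0.1]
opening: 0.0212
```

```bash
python3 - <<'E'
from h import *
import json
o=ctrl.get_obs(); print(o['tool_pos'],o['orientation'],o['force'],o['opening'],o['clock'],o['joint_pos'])
m=ctrl.camera_model('wrist');w=ctrl.snapshot('wrist')
json.dump({k:np.array(v).tolist() for k,v in m.items()},open('w5.json','w'))
s=ctrl.snapshot('side')
cv2.imwrite('pics/w5.png',np.vstack([w,cv2.copyMakeBorder(cv2.resize(s[215:285,200:360],None,fx=2.8,fy=2.8),0,0,0,192,0)]))
E
```

```text
[0.5798 0.2031 0.2264] [-179.9301    0.0103 -126.6239] [ 0.6368 -0.2726 -0.1086] 0.021164176889320464 11.2833 [ 37.5386  14.8617  -7.4613   0.0697 -67.648  -74.1889]
```

View pics/w5.png

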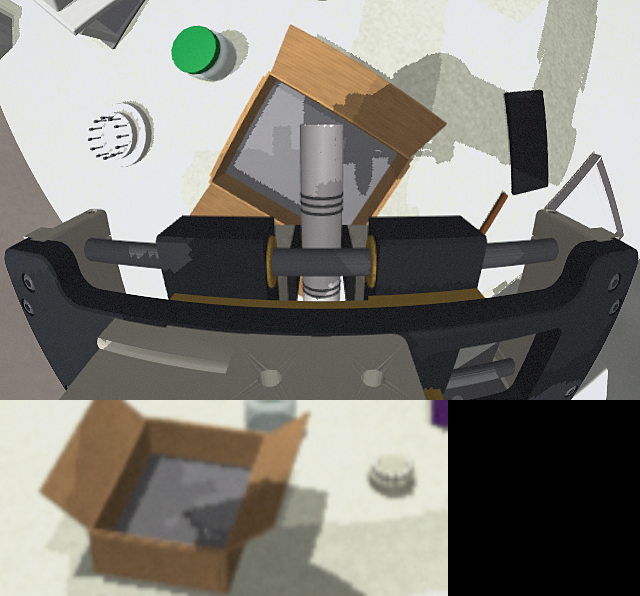

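The handpiece is still held and level in the hand, and the carton is open below it. Rim corners are at (272,75), (411,157) and (215,180), and the near flap's free edge runs (290,25)–(446,123). Checking the fit.

```bash
python3 - <<'E'
from h import *
import json
m=json.load(open('w5.json'))
a,b,c=[fonz(u,.06,m)[:2] for u in [(272,75),(411,157),(215,180)]]
print(a,b,c,'yaw',np.degrees(np.arctan2(*(b-a)[::-1]))-90,np.linalg.norm(b-a),np.linalg.norm(c-a))
print('center',(b+c)/2)
e1,e2=[fonz(u,.103,m)[:2] for u in [(290,25),(446,123)]]
C=(b+c)/2
for deg in(22,23):
    q=np.radians(deg);Rt=np.array([[np.cos(q),np.sin(q)],[-np.sin(q),np.cos(q)]])
    print(deg,[Rt@(p-C)*1000 for p in (a,b,c,e1,e2)])
# handpiece tail px on image (321,125): at tcp height+.004
t=fonz((321,125),ctrl.get_obs()['tool_pos'][2]+.01,m); print('tail dist',np.linalg.norm(t[:2]-ctrl.get_obs()['tool_pos'][:2]))
E
```

```text
[0.5552 0.0829] [0.4874 0.2409] [0.6761 0.1324] yaw 23.227350929802938 0.17194958375484143 0.13060765277453493
center [0.5817 0.1866]
22 [array([-63.4614, -86.2998]), array([-67.1445,  85.6103]), array([ 67.1445, -85.6103]), array([-110.9873,  -88.4012]), array([-112.2058,   83.1381])]
23 [array([-64.9578, -85.1791]), array([-65.6401,  86.7691]), array([ 65.6401, -86.7691]), array([-112.5132,  -86.4508]), array([-110.7377,   85.0837])]
tail dist 0.06447834109617197
```

Call:
arm_command:
  targets:
    - [[0,0,0,-0.2,-0.1,-3,0],[0,0,0,-0.2,-0.1,-6,0],[0,0,0,-0.2,-0.1,-9,0],[0,0,0,-0.2,-0.1,-12,0],[0,0,0,-0.2,-0.1,-14,0],[0,0,0,-0.2,-0.1,-15.5,0],[0,0,0,-0.2,-0.1,-16.5,0],[0,0,0,-0.2,-0.1,-16.5,0]]

```text
clock: 12.05
tool_pos: [0.5766, 0.1982, 0.0594]
orientation: [180.0, -0.2, -126.3]
force: [0.3, 0.3, -1.3]
opening: 0.0208
```

```bash
python3 - <<'E'
from h import *
o=ctrl.get_obs(); print(o['tool_pos'],o['force'])
w=ctrl.snapshot('wrist'); s=ctrl.snapshot('side')
cv2.imwrite('pics/w6.png',np.vstack([w[0:360],cv2.copyMakeBorder(cv2.resize(s[205:285,200:360],None,fx=2.8,fy=2.8),0,0,0,192,0)]))
E
```

```text
[0.5766 0.1982 0.0594] [ 0.3488  0.2645 -1.3461]
```

View pics/w6.png

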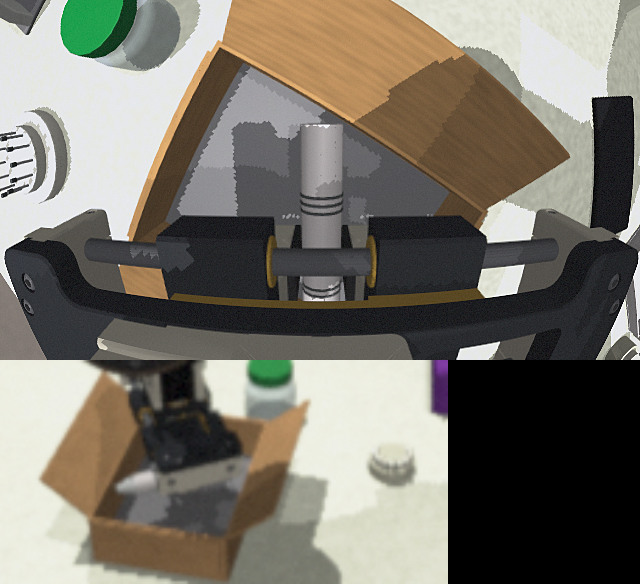

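The handpiece is inside the walls. The tail corner at (342,125) is the closest to the near wall, with about 4 mm to spare, so I shift +3 mm in carton x and descend slowly.

Call:
arm_command:
  targets:
    - [[0,0,0,0.3,0.1,0,0],[0,0,0,0.3,0.1,-1,0],[0,0,0,0.3,0.1,-2,0],[0,0,0,0.3,0.1,-3,0],[0,0,0,0.3,0.1,-3.6,0],[0,0,0,0.3,0.1,-3.8,0],[0,0,0,0.3,0.1,-3.8,0]]

```text
clock: 12.73
tool_pos: [0.5802, 0.2, 0.0227]
orientation: [-180.0, -0.1, -126.3]
force: [-0.0, 0.3, -1.0]
opening: 0.0216
```

Call:
arm_command:
  targets:
    - [[0,0,0,0,0,-0.1,0],[0,0,0,0,0,-0.2,0],[0,0,0,0,0,-0.2,0],[0,0,0,0,0,-0.2,0]]

```text
clock: 13.07
tool_pos: [0.5809, 0.2005, 0.0221]
orientation: [-179.9, 0.0, -126.3]
force: [-0.6, 0.4, -1.1]
opening: 0.0208
```

Call:
arm_command:
  targets:
    - [[0,0,0,0,0,-0.1,0],[0,0,0,0,0,-0.2,0],[0,0,0,0,0,-0.2,0],[0,0,0,0,0,-0.2,0]]

```text
clock: 13.4
tool_pos: [0.5807, 0.2003, 0.0198]
orientation: [-179.9, -0.0, -126.3]
force: [0.2, -0.1, -1.1]
opening: 0.0211
```

Call:
arm_command:
  targets:
    - [[0,0,0,0,0,-0.1,0],[0,0,0,0,0,-0.15,0],[0,0,0,0,0,-0.15,0],[0,0,0,0,0,-0.15,0]]

```text
clock: 13.73
tool_pos: [0.5807, 0.2003, 0.0182]
orientation: [-179.9, -0.0, -126.3]
force: [-0.1, -0.5, 0.6]
opening: 0.021
```

Call:
arm_command:
  targets:
    - [[0,0,0,0,0,-0.1,0],[0,0,0,0,0,-0.1,0],[0,0,0,0,0,-0.1,0],[0,0,0,0,0,-0.1,0]]

```text
clock: 14.07
tool_pos: [0.5807, 0.2004, 0.0173]
orientation: [-179.9, -0.0, -126.3]
force: [0.0, -0.4, -1.2]
opening: 0.0212
```

Not in contact yet (the previous rise was noise). Continuing down.

Call:
arm_command:
  targets:
    - [[0,0,0,0,0,-0.1,0],[0,0,0,0,0,-0.15,0],[0,0,0,0,0,-0.15,0],[0,0,0,0,0,-0.15,0]]

```text
clock: 14.4
tool_pos: [0.5809, 0.2004, 0.0169]
orientation: [-179.9, 0.0, -126.3]
force: [-2.6, -0.7, 8.9]
opening: 0.0214
```

Call:
arm_command:
  targets:
    - [[0,0,0,0,0,-0.1,0],[0,0,0,0,0,-0.1,0],[0,0,0,0,0,-0.1,0],[0,0,0,0,0,-0.1,0]]

```text
clock: 14.73
tool_pos: [0.5809, 0.2004, 0.0168]
orientation: [-179.9, 0.0, -126.3]
force: [-5.6, -0.9, 17.2]
opening: 0.021
```

Firm contact. Easing the load, then releasing.

Call:
arm_command:
  targets:
    - [[0,0,0,0,0,0.1,0],[0,0,0,0,0,0.15,0],[0,0,0,0,0,0.15,0.25],[0,0,0,0,0,0.15,0.35],[0,0,0,0,0,0.15,0.5],[0,0,0,0,0,0.15,0.5],[0,0,0,0,0,0.15,0.5],[0,0,0,0,0,0.15,0.5]]

```text
clock: 15.4
tool_pos: [0.5807, 0.2003, 0.0161]
orientation: [-179.9, -0.0, -126.3]
force: [0.3, 0.0, -0.2]
opening: 0.0432
```

Call:
arm_command:
  targets:
    - [[0,0,0,0,0,0.5,0.5],[0,0,0,0,0,1.5,0.5],[0,0,0,0,0,3,0.5],[0,0,0,0,0,6,0.5],[0,0,0,0,0,10,0.5],[0,0,0,0,0,14,0.5],[0,0,0,0,0,18,0.5],[0,0,0,0,0,21,0.5]]

```text
clock: 16.07
tool_pos: [0.5814, 0.2004, 0.2316]
orientation: [-179.8, 0.2, -126.3]
force: [0.8, 0.2, 1.2]
opening: 0.0439
```

Call:
arm_command:
  targets:
    - [[0,0,0,-3,-4,3,0.5],[0,0,0,-4,-8,4,0.5],[0,0,0,-5,-12,4,0.5],[0,0,0,-6,-16,4,0.5],[0,0,0,-7,-20,4,0.5],[0,0,0,-8,-24,4,0.5],[0,0,0,-8,-28,4,0.5],[0,0,0,-8,-28,4,0.5]]

```text
clock: 16.73
tool_pos: [0.4993, -0.0836, 0.2679]
orientation: [-179.8, 0.0, -126.4]
force: [0.6, 0.7, -0.0]
opening: 0.0438
```

```bash
python3 - <<'E'
from h import *
o=ctrl.get_obs(); print(o['tool_pos'],o['force'],o['clock'])
t=ctrl.snapshot('top'); s=ctrl.snapshot('side')
cv2.imwrite('pics/f1.png',np.hstack([cv2.resize(t[130:230,205:305],None,fx=4,fy=4),cv2.resize(s[195:295,215:315],None,fx=4,fy=4)]))
t0=cv2.imread('pics/top0.png'); cv2.imwrite('pics/f2.png',np.hstack([cv2.resize(s,(400,250)),cv2.resize(t,(400,250))]))
E
```

```text
[ 0.4993 -0.0836  0.2679] [ 0.5803  0.6802 -0.022 ] 16.7333
```

View pics/f1.png

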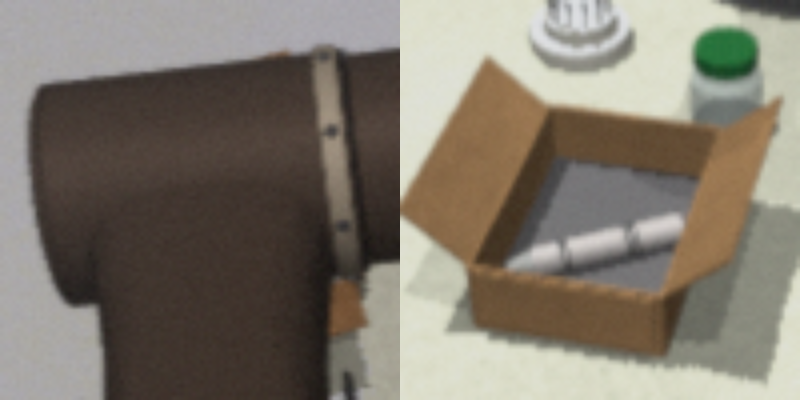

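View pics/f2.png

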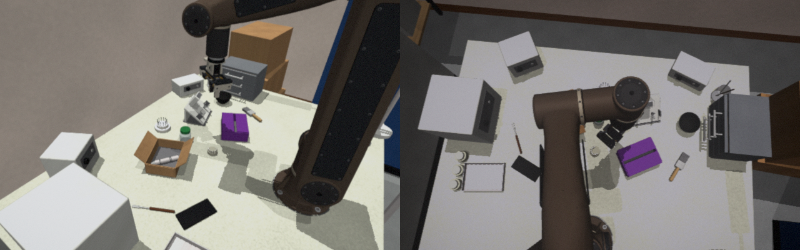

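The handpiece lies on the carton floor with the flaps open and the bystanders in place. A quick numeric check that it lies flat and still, then I hand in.

```bash
python3 - <<'E'
from h import *
S=lambda c:(np.array(c)+.5)/4-.5+[215-100,195]
C=np.array([.583,.187]);q=np.radians(22.7);Rt=np.array([[np.cos(q),np.sin(q)],[-np.sin(q),np.cos(q)]])
p=[onz('side',S(u),.02)[:2] for u in [(512,262),(684,231)]]
print([Rt@(x-C)*1000 for x in p],np.linalg.norm(p[0]-p[1]))
a=cv2.cvtColor(ctrl.snapshot('side'),6);t1=ctrl.get_obs()['clock']
b=cv2.cvtColor(cv2.imread('pics/side0.png'),6); d=cv2.absdiff(a,b)
for k,(x,y,w,h) in dict(jar=(285,198,25,30),bur=(243,182,32,30),model=(330,230,20,20),phone=(278,315,75,50),knife=(208,322,75,22),bowl=(342,143,30,25),brush=(385,168,38,28),purple=(352,176,50,50)).items(): print(k,round(float(d[y:y+h,x:x+w].mean()),1))
ctrl.close_job(); print('handed in',t1)
E
```

```text
[array([57.6973, 42.9483]), array([-56.4183, -12.6177])] 0.12692497331912522
jar 20.8
bur 9.0
model 29.3
phone 6.6
knife 8.4
bowl 18.2
brush 10.1
purple 8.1
the job is handed in; nothing more can be done
handed in 16.8833
```

The job is done and handed in at 16.9 s of the 64 s allowed. I folded both carton flaps outward, then pulled the handpiece out of its clips along the outward normal. I lowered it onto the carton floor until it made contact (17 N peak), eased off, let go and withdrew.

**Last checks**
- **Flaps:** both are open. The near one measured about 2.3 rad; the far one I judged only by how far it was pushed and by the picture, at about the same.
- **Handpiece:** in the side view it lies diagonally on the floor, clear of all the walls. Its visible length, taken at floor height, is 127 mm against 131 mm nominal, which fits it lying flat.
- **Rest of the bench:** the bystanders and the purple box look to be where they started in the final pictures.

**Unconfirmed or inconclusive**
- **Bystander comparison:** comparing first and last side images gave changes at the jar, the model and the bowl. The arm's shadow, or the arm in view, probably explains these, but I did not confirm it, nor measure those positions again.
- **Top view:** the arm blocked the carton in the last top picture, so the final check of the carton relies on the side view alone.
- **Lean at the grasp:** I leaned the gripper 30° instead of 36°, to keep its body clear of the purple box.
- **Contact reading:** one force reading just before touchdown was noise, and I went on down until contact was clear.

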